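Switch the tube feeder to its empty bin

TASK

The tube feeder's left bin, seen from the robot, is full. With a fingertip, rock the feeder's seesaw gate over its pivot to the right, until it drops on its other stop, then press the tray's spring stop down and keep it down until the three waiting tube pieces have rolled by themselves down the right chute into the empty bin. Let go of the stop; do not handle the tube pieces, and leave everything else on the bench where it is.

Things in the scene. Friction and masses are not known exactly. Their poses are not given: they have to be found in the camera images.
- feeder: Tube feeder of sheet steel, fixed to the bench, 150 x 430 mm, 262 mm high: a sloping tray with tube pieces on top, a seesaw gate below its lip, a chute to each side. Origin: centre of the underside of its base, on the bench; its front (-x) faces roughly to the robot, +y is its left, z up. The chutes (82 mm wide) run from y = +-58 mm, z = 127 down to y = +-205, z = 89, into the bins.
- tray_lip (a point): Middle of the tray's lip, over the gate, 28 mm left of the feeder's middle and 215 mm above the bench. The tray (70 mm wide between 26 mm high cheeks) rises from here to the left (+y), 0.10 rad steep, to y = 225; three tube pieces wait in it side by side, held by the drop stop. A deflector plate at y = -34 makes them fall on the gate's middle.
- gate_pivot (a point): Middle of the gate's shaft, 150 mm above the bench; the shaft runs along the feeder's x.
- gate (a joint): Seesaw gate, a trough 74 x 136 mm on a shaft, -0.32 to 0.32 rad about the feeder's x. At +0.32 its right end (-y) is down and feeds the right chute, at -0.32 the left. A weighted lever on the shaft's front end stands up and leans to the fed side; pushed past upright (0) it falls to the other stop and stays. Starts on the left stop. Takes about 1 N at the weight.
- gate_weight (a point): Centre of the lever's weight, a steel disc 36 mm across, 26 mm thick (along the feeder's x), 90 mm from the shaft's axis, 87 mm in front of the feeder's middle (x = -87); 235 mm above the bench at the stops, 240 upright. It moves with the gate, to 28 mm left or right of the shaft at the stops. Free above and on its right; on its left the stop's pad is 74 mm off.
- stop (a joint): Spring drop stop across the tray, m: 0 = up (tube pieces held), 0.020 = pressed fully down (its blade is 2 mm below the tray's floor and the tube pieces roll over it; all three are off the tray in about 1.5 s). 3 N starts it, 5 N holds it down; it comes up again when let go.
- stop_pad (a point): Middle of the top of the drop stop's press pad, 36 x 30 mm (x, y), in front of the tray: 72 mm in front of the feeder's middle (x = -72), 135 mm to its left (y = 135), 245 mm above the bench when up. Press it straight down from above. The tray's front cheek, beside it, is about 252 mm high there.
- tube1_centre (a point): Centre of the first (nearest the stop) tube piece in the tray: steel, 27 mm across, 60 mm long, about 75 g, lying along the feeder's x
- tube2_centre (a point): Centre of the middle tube piece in the tray: steel, 27 mm across, 60 mm long, about 75 g, lying along the feeder's x
- tube3_centre (a point): Centre of the last tube piece in the tray: steel, 27 mm across, 60 mm long, about 75 g, lying along the feeder's x
- bin_left: Red open bin at the end of the left (+y) chute, fixed; outside 130 x 160 mm, 70 mm high, 4 mm walls; origin under its centre, on the bench. It is heaped full of tube pieces, a little over its rim.
- bin_right: Red open bin at the end of the right (-y) chute, the same size as the left one, but empty.
- wirebrush: Bystander: hand brush, lying loose; leave it
- wrench: Bystander: open spanner, lying loose; leave it
- spool: Bystander: black welding-wire spool, 100 mm across and 45 mm high, lying flat; leave it
- can: Bystander: aluminium can, 66 mm across and 150 mm tall, standing; leave it
- magnet: Bystander: dark triangular welding magnet, 85 x 85 x 16 mm, lying flat; leave it
- tee: Bystander: welded T of steel tube, 150 x 75 x 27 mm, lying flat; leave it
- tube1: The same tube piece as the point of this name; its origin lies on its surface, 13.5 mm from the centre line
- tube2: The same tube piece as the point of this name; its origin lies on its surface, 13.5 mm from the centre line
- tube3: The same tube piece as the point of this name; its origin lies on its surface, 13.5 mm from the centre line
Things that resemble listed ones, but are neither listed nor needed, are in the scene too. What is shaped like the bin_right but blue is not meant. Leave any orange look-alike of the tube2 alone.

How it is judged:
On the way, in this order (a step that is already met when the one before it is completed fails the run):
1. the gate has been rocked over to its right stop, with the stop still up (value of joint gate above 0.27 rad and value of joint stop below 0.006 m), for 0.2 s.
2. the stop is pressed down (value of joint stop above 0.013 m), for 0.2 s.
At the end, for the whole second after the job is handed in: The gate lies on its right stop (beyond 0.27 of 0.32 rad), the stop is up again (within 4 mm), and all three tube pieces lie at rest in the right bin (value of joint gate above 0.27 rad and x of tube1_centre in the frame of bin_right between -0.066 and 0.066 m and y of tube1_centre in the frame of bin_right between -0.08 and 0.08 m and height (world z) of each of tube1_centre, tube2_centre, tube3_centre below 0.075 m and x of tube2_centre in the frame of bin_right between -0.066 and 0.066 m and y of tube2_centre in the frame of bin_right between -0.08 and 0.08 m and x of tube3_centre in the frame of bin_right between -0.066 and 0.066 m and y of tube3_centre in the frame of bin_right between -0.08 and 0.08 m and value of joint stop below 0.004 m and linear speed of each of tube1, tube2, tube3 below 0.03 m/s); the robot touches nothing.
It fails at once if a tube piece is handled with the fingers (contact force between the fingers and tube1 above 1 N or contact force between the fingers and tube2 above 1 N or contact force between the fingers and tube3 above 1 N).
It fails at once if a tube piece is lifted out of the tray (height (world z) of any of tube1_centre, tube2_centre, tube3_centre above 0.28 m).
It fails at once if a bystander is moved by more than 30 mm (distance of any of wirebrush, wrench, spool, can, magnet, tee from where it was at the start of the episode above 0.03 m).
It also fails if it takes over 43 s, if anything falls off the work surface, if the arm or the gripper's body presses on something with over 40 N, if the wrist force passes 120 N, or if a joint passes its speed limit or range.

ROBOT

A 6-joint arm with a two-finger parallel gripper is mounted at the origin on the work surface. World frame = base frame: x ahead of the robot, y to its left, z up, the work surface at z = 0. Lengths are in m, angles in rad, forces in N, time in s.
With the tool pointing down it reaches from about 0.375 to 0.9 m from the base axis. Payload 3.1 kg.
Tool frame: the origin (TCP) lies at the very end of the fingers, on their centre line; the grasp point (between the pads) lies 19 mm behind it; x points along the fingers, y is the direction in which the jaws open and shut, and the axes are right-handed (so a half turn about x gives the same grasp; the last joint's range is limited). The gripper opens to 87 mm and grips with 3 to 60 N. Pads are 19 mm wide; open, the fingers measure 117 mm over their backs; the gripper's body (75 mm by 190 mm) begins 51 mm behind the grasp point.
Start: joints at [1.163, 0.527, 1.433, -0, 1.181, -0.178], TCP at [0.142, 0.609, 0.223] pointing down, gripper open.
Joint ranges: [-3.08, 3.08], [-0.75, 2.2], [0.22, 2.44], [-1.43, 4.57], [0, 2.65], [-2.85, 2.85]. Speed limits (rad/s): [2.79, 2.79, 3.14, 3.14, 3.14, 3.14].

INTERFACE

Orientations are given as a unit quaternion [x, y, z, w].
In Python, from rig import robot gives the robot as it stands.
- The arm moves only by the tool carry_out, never from a script. Its argument "commands" is a list that holds one entry, the list of rows, each a list of 5 numbers: the opening, from 0 (shut) to 1 (fully open), then the shift along the tool's x, y, z in mm, then the turn about the tool's x in degrees. In form: [[[hand, x, y, z, twist], ...]]. A call has 1 to 8 rows; each row shifts and turns the pose as measured when the row begins, along the tool's axes as they then stand; what a row does not reach is not made up. A row lasts 1/12 s, in which the tool goes at most 41.7 mm and 7.16 degrees, less where a joint would pass 70% of its speed; a pose out of reach is approached as far as the arm can. A call with a gripper value outside its range is refused whole. The fingers move at their own pace and stop on an object; "force" is the grip in N (left out, the last holds). Time passes only in rows, so rows that do not move let the fingers close. It gives the time, the measured TCP pose, the force and the opening at its end, in the units of the state.
- robot.get_obs(): the state, without advancing time (a new reading comes with each control period).
- robot.camera(name): name is "scene" or "top" or "wrist"; returns the picture (400x640x3 uint8, red, green, blue); there is no depth.
- robot.camera_model(name): a dict with "fx", "fy", "cx", "cy" (pixels), "R" (3x3) and "t" (3): a world point X has camera coordinates R X + t. Camera axes: x right, y down, z forward; pixel columns grow to the right and rows downward; lengths in m; the calibration is good to about 2 mm. A picture is of the moment at which its call begins: read the wrist's pose just before it. camera_model takes no time and is no camera call; for the wrist camera it gives the pose at the moment of the call.
- robot.hand_in(): hands the job in, once; it reports no verdict.
The state is a dict: "time": time; "q": joint angles; "joint_velocities": joint speeds; "joint_torque": joint torques, N m; "position": TCP position; "tool_rot": TCP orientation; "ft_force": force on the tool from outside, world axes, zero at the start; "moment": the same for the moment, N m; "grip_width": finger opening in m.
Only numpy, scipy, OpenCV 4.12 (cv2) and the standard library are available. Lean on these libraries where they do the work, as an engineer would, in place of code of your own. Each camera call takes 0.05 s, during which the arm holds its last target. There are 200 camera calls.

## Working session

There is one attempt and no reset: what is moved stays moved. The work goes in short steps, Python scripts to look and compute and a tool call to move; the robot and the scene stay as the last step left them, time stands still between calls to the robot, and variables do not carry over. Pictures are saved under pics/ and viewed, on a budget of 10 in all, crops included, one or two more only if the job needs it, and the job is handed in when it is done.

Besides the shell and the picture viewer there is one more tool, called after "Request:" by a JSON object that holds its "method" and its "body", one argument or row to a line. carry_out: Moves the arm, as the interface text tells. Its arguments: {"type":"object","properties":{"commands":{"type":"array"},"force":{"type":"number"}},"required":["commands"]}

```bash
mkdir -p pics; ls; python3 - <<'E'
from rig import robot
import cv2
print(robot.get_obs())
for n in("scene","top"):
    im=robot.camera(n); cv2.imwrite(f"pics/{n}0.png",im[:,:,::-1])
    m=robot.camera_model(n); print(n,m)
E
```

```text
pics
{'time': 0.0, 'q': array([ 1.16348273e+00,  5.28475253e-01,  1.43389925e+00, -1.69085674e-05,
        1.18141736e+00, -1.78519561e-01]), 'joint_velocities': array([-0.0010164 , -0.00101275, -0.00056797,  0.00251815, -0.00130267,
       -0.00012287]), 'joint_torque': array([-2.06349447e-03, -4.40049219e+01, -1.76588041e+01,  6.32407400e-02,
        5.80551988e-02, -1.58690245e-04]), 'position': array([0.14144211, 0.60802546, 0.22156704]), 'tool_rot': array([ 0.07996626,  0.70270404, -0.08145829,  0.7022656 ]), 'ft_force': array([0.03002385, 0.24570117, 0.67577219]), 'moment': array([ 0.00900218, -0.00735355, -0.02300487]), 'grip_width': 0.08679501143152409}
scene {'fx': 486.05901701709, 'fy': 486.05901701709, 'cx': 320.35447103330773, 'cy': 200.97260202981778, 'R': array([[ 0.69705602,  0.71678293,  0.01830694],
       [ 0.38545446, -0.35307285, -0.85250479],
       [-0.60459719,  0.60130009, -0.52239873]]), 't': array([-0.34074611, -0.04655449,  1.66365504])}
top {'fx': 362.4547591866395, 'fy': 362.4547591866395, 'cx': 317.95117896157944, 'cy': 200.3370080028107, 'R': array([[ 0.02451536, -0.99969761, -0.00191857],
       [-0.97456389, -0.02347128, -0.22287739],
       [ 0.22276496,  0.00733369, -0.9748446 ]]), 't': array([-0.02235981,  0.55308592,  0.95588356])}
```

View pics/scene0.png

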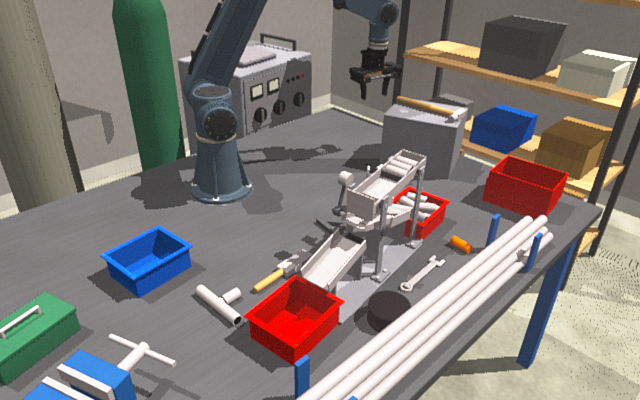

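View pics/top0.png

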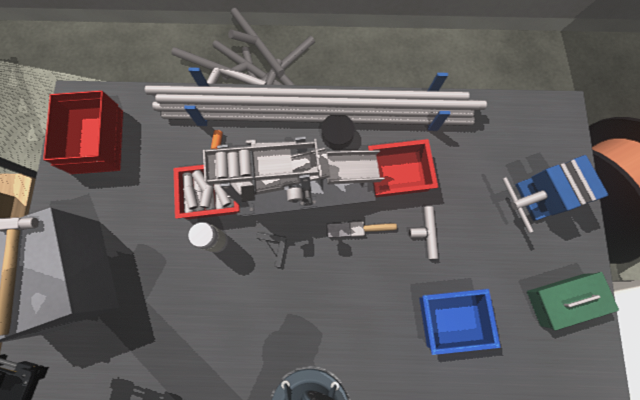

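The top view shows the feeder around (290,165). The heaped bin is at (205,190) and the empty red bin at the right chute is at (403,167). The gate weight is near (293,193) and the can stands at (201,236). The look-alikes are the red bin at (83,132), the blue bin at (460,320) and the orange tube at (217,140). Next I'll look at enlarged crops.

```bash
python3 - <<'E'
import cv2,numpy as np
a=cv2.imread("pics/top0.png")[120:230,160:450]
b=cv2.imread("pics/scene0.png")[140:340,240:460]
cv2.imwrite("pics/c1.png",cv2.resize(a,(797,302),interpolation=cv2.INTER_CUBIC))
cv2.imwrite("pics/c2.png",cv2.resize(b,(660,600),interpolation=cv2.INTER_CUBIC))
E
```

```text
(no output)
```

View pics/c1.png

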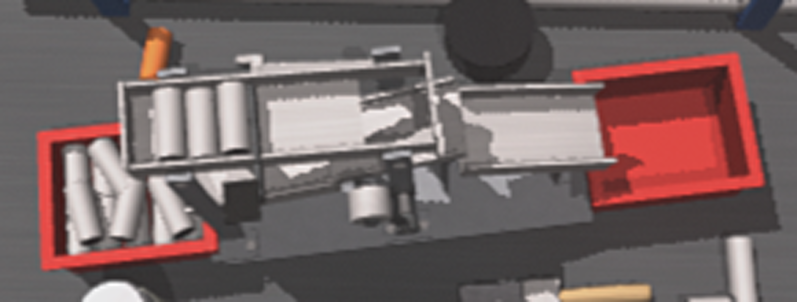

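View pics/c2.png

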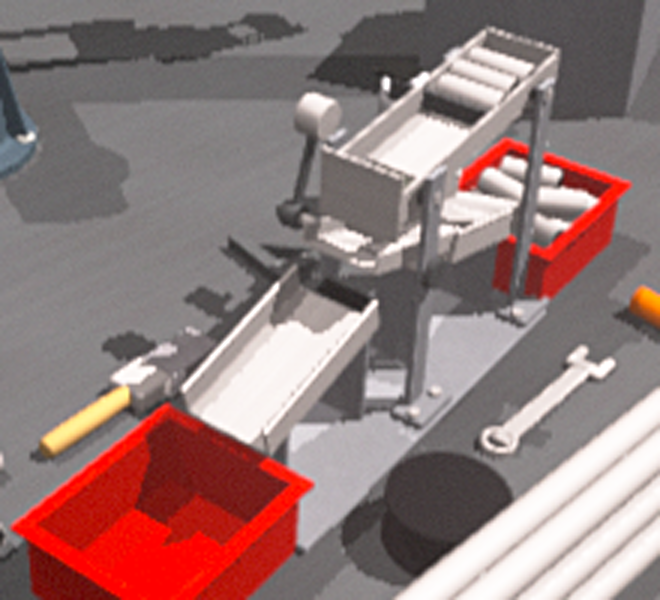

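```bash
cat >fit.py <<'E'
from rig import robot
import numpy as np
from scipy.optimize import least_squares
M={n:robot.camera_model(n) for n in("scene","top","wrist")}
def proj(n,X):
    m=M[n]; c=m["R"]@X+m["t"]; return np.array([m["fx"]*c[0]/c[2]+m["cx"],m["fy"]*c[1]/c[2]+m["cy"]])
def W(p,X):
    c,s=np.cos(p[2]),np.sin(p[2]); return np.array([p[0]+c*X[0]-s*X[1],p[1]+s*X[0]+c*X[1],X[2]])
T=lambda x,y:(160+x/2.748,120+y/2.745); S=lambda x,y:(240+x/3,140+y/3)
E
python3 - <<'E'
from fit import *
obs=[("top",T(368,203),(-.087,.028,.240)),("scene",S(317,115),(-.087,.028,.235)),("top",T(240,190),(-.072,.135,.245))]
bins=[("top",T(127,191),1),("top",T(667,129),-1),("scene",(295.5,310),-1)]
def res(p):
    r=[proj(n,W(p,np.array(X)))-u for n,u,X in obs]
    r+=[proj(n,W(p,np.array([0,s*p[3],.07])))-u for n,u,s in bins]
    return np.concatenate(r)
s=least_squares(res,[.6,.05,0,.27],loss="soft_l1")
print(s.x,s.fun.reshape(-1,2).round(1))
p=s.x
for k,X in dict(weight=(-.087,.028,.235),pad=(-.072,.135,.245),shaft=(-.087,0,.15)).items(): print(k,W(p,X).round(4))
E
```

```text
[0.61934158 0.02985425 0.14900956 0.28048108] [[ 0.5 -1. ]
 [-0.2 -0.2]
 [ 0.1  2.5]
 [-0.5 -0.9]
 [-0.2 -2. ]
 [-0.4 -2.7]]
weight [0.5291 0.0446 0.235 ]
pad [0.5281 0.1527 0.245 ]
shaft [0.5333 0.0169 0.15  ]
```

```bash
python3 - <<'E'
from fit import *
from scipy.spatial.transform import Rotation as Ro
print(Ro.from_quat(robot.get_obs()["tool_rot"]).as_matrix().round(3))
def bp(n,u,z):
    m=M[n]; d=m["R"].T@np.array([(u[0]-m["cx"])/m["fx"],(u[1]-m["cy"])/m["fy"],1]); c=-m["R"].T@m["t"]
    return (c+d*(z-c[2])/d[2]).round(3)
for u in[(153,345),(50,207),(108,245),(201,236)]: print(u,bp("top",u,0),bp("top",u,.2),bp("top",u,.3))
for u in[(383,112),(400,97),(468,108),(457,175),(390,152)]: print("s",u,bp("scene",u,0),bp("scene",u,.2),bp("scene",u,.3))
p=[.6193,.0299,.149]
print(W(p,(-.088,.083,.225)),proj("top",np.array([.142,.608,.223])))
E
```

```text
[[-0.001  0.227  0.974]
 [-0.002  0.974 -0.227]
 [-1.    -0.002 -0.   ]]
(153, 345) [0.151 0.433 0.   ] [0.184 0.348 0.2  ] [0.201 0.305 0.3  ]
(50, 207) [0.528 0.789 0.   ] [0.49  0.636 0.2  ] [0.471 0.56  0.3  ]
(108, 245) [0.42  0.599 0.   ] [0.402 0.482 0.2  ] [0.393 0.424 0.3  ]
(201, 236) [0.453 0.331 0.   ] [0.429 0.265 0.2  ] [0.417 0.232 0.3  ]
s (383, 112) [-0.082  0.968  0.   ] [0.239 0.552 0.2  ] [0.4   0.343 0.3  ]
s (400, 97) [-0.159  1.197  0.   ] [0.181 0.725 0.2  ] [0.351 0.49  0.3  ]
s (468, 108) [0.159 1.322 0.   ] [0.423 0.82  0.2  ] [0.555 0.57  0.3  ]
s (457, 175) [0.501 0.683 0.   ] [0.683 0.335 0.2  ] [0.774 0.161 0.3  ]
s (390, 152) [0.214 0.652 0.   ] [0.465 0.311 0.2  ] [0.59 0.14 0.3 ]
[0.51995375 0.09891682 0.225     ] [ 24.49899578 364.45357062]
```

Request:
{"method": "carry_out", "body": {
  "commands": [
    [[0, -36, 0, 0, -7], [0, -36, 0, 0, -7], [0, -36, 0, 0, -7], [0, -36, 0, 0, 0], [0, -36, 0, 0, 0], [0, 0, 0, 0, 0]]
  ],
  "force": 20
}}

```text
time: 0.6
position: [0.1405, 0.6056, 0.4014]
tool_rot: [-0.061, 0.708, 0.048, 0.701]
ft_force: [1.2, 0.5, 0.5]
grip_width: 0.0549
```

```bash
cat >>fit.py <<'E'
P=[.6193,.0299,.149]
def delta(X,p=P,world=False):
    from scipy.spatial.transform import Rotation as Ro
    o=robot.get_obs(); R=Ro.from_quat(o["tool_rot"]).as_matrix()
    t=W(p,X) if not world else np.array(X)
    yx=np.arctan2(-R[0,1],R[1,1])
    print("t",round(o["time"],2),"pos",o["position"].round(3),"F",o["ft_force"].round(1),"grip",round(o["grip_width"],3))
    print("tool delta mm",(R.T@(t-o["position"])*1e3).round(1),"twist deg",np.degrees(yx-p[2]).round(1), "x-axis",R[:,0].round(3))
    c,s=np.cos(p[2]),np.sin(p[2]); d=o["position"]-[p[0],p[1],0]
    print("feeder pos",(np.array([c*d[0]+s*d[1],-s*d[0]+c*d[1],d[2]])*1e3).round(1))
E
python3 -c "
from fit import *
delta((-.088,.083,.36))"
```

```text
t 0.6 pos [0.14  0.606 0.401] F [1.2 0.5 0.5] grip 0.055
tool delta mm [  48.  -557.9  298.2] twist deg 0.3 x-axis [-0.008 -0.02  -1.   ]
feeder pos [-388.1  640.4  401.4]
```

Request:
{"method": "carry_out", "body": {
  "commands": [
    [[0, 0, -34, 18, 0], [0, 0, -34, 18, 0], [0, 0, -34, 18, 0], [0, 0, -34, 18, 0], [0, 0, -34, 18, 0], [0, 0, -34, 18, 0], [0, 0, -34, 18, 0], [0, 0, -34, 18, 0]]
  ]
}}

```text
time: 1.27
position: [0.3262, 0.3563, 0.4017]
tool_rot: [-0.064, 0.708, 0.055, 0.701]
ft_force: [1.0, 0.6, 0.1]
grip_width: 0.0036
```

Request:
{"method": "carry_out", "body": {
  "commands": [
    [[0, 0, -34, 18, 0], [0, 0, -34, 18, 0], [0, 0, -34, 18, 0], [0, 0, -34, 18, 0], [0, 0, -34, 18, 0], [0, 0, -34, 18, 0], [0, 0, 0, 0, 0]]
  ]
}}

```text
time: 1.85
position: [0.4738, 0.1572, 0.3993]
tool_rot: [-0.063, 0.709, 0.052, 0.701]
ft_force: [0.0, 0.6, 0.4]
grip_width: 0.0001
```

```bash
python3 -c "
from fit import *
delta((-.088,.083,.36))
import cv2
cv2.imwrite('pics/w1.png',robot.camera('wrist')[:,:,::-1])
for X in [(-.087,.028,.235),(-.072,.135,.245),(-.088,.083,.225)]: print(X,proj('wrist',W(P,X)).round())"
```

```text
t 1.85 pos [0.474 0.157 0.399] F [0.  0.6 0.4] grip 0.0
tool delta mm [ 39.8 -64.4  36.6] twist deg 0.8 x-axis [-0.01  -0.017 -1.   ]
feeder pos [-125.   147.5  399.3]
(-0.087, 0.028, 0.235) [205. 216.]
(-0.072, 0.135, 0.245) [305. 234.]
(-0.088, 0.083, 0.225) [258. 213.]
```

View pics/w1.png

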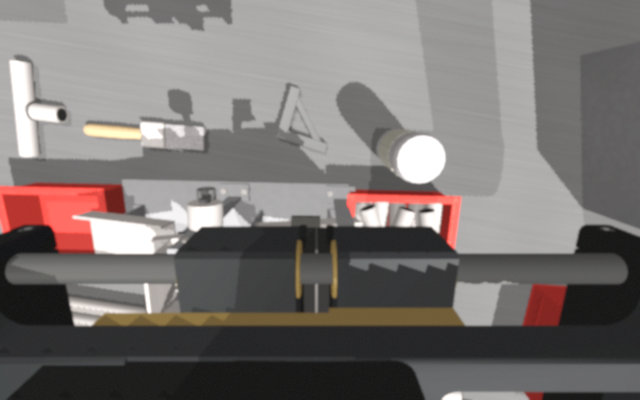

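The wrist view shows the gate weight at about (205,212), against a predicted (205,216). The pad is at (306,222), partly hidden, so the fit holds. Next: down into the gap between weight and pad.

Request:
{"method": "carry_out", "body": {
  "commands": [
    [[0, 0, -32, 18, 0], [0, 0, -32, 18, 0], [0, 0, -4, 2, -0.8], [0, 38, 0, 0, 0], [0, 38, 0, 0, 0], [0, 30, 0, 0, 0], [0, 0, 0, 0, 0]]
  ]
}}

```text
time: 2.48
position: [0.5175, 0.1013, 0.2902]
tool_rot: [-0.067, 0.709, 0.062, 0.7]
ft_force: [0.3, -0.2, -0.5]
grip_width: 0.0006
```

```bash
python3 -c "
from fit import *
delta((-.088,.083,.228))
import cv2
a=robot.camera('top')[120:230,220:380];b=robot.camera('scene')[140:250,320:480]
cv2.imwrite('pics/d1.png',np.vstack([cv2.resize(i,(436,300),interpolation=cv2.INTER_CUBIC) for i in(a,b)])[:,:,::-1])"
```

```text
t 2.48 pos [0.518 0.101 0.29 ] F [ 0.3 -0.2 -0.5] grip 0.001
tool delta mm [62.2 -2.4  2.8] twist deg 1.9 x-axis [-0.012 -0.008 -1.   ]
feeder pos [-90.1  85.8 290.2]
```

View pics/d1.png

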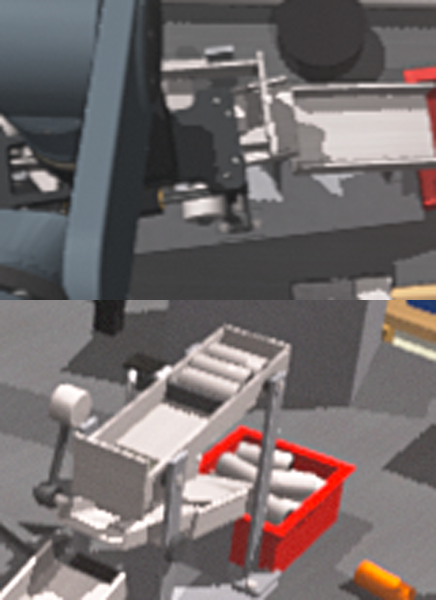

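```bash
python3 -c "
from fit import *
for z in(.29,.36): print(proj('scene',np.array([.518,.101,z])))
print(proj('scene',W(P,(-.072,.135,.245))),proj('scene',W(P,(-.087,.028,.235))))
import cv2
b=robot.camera('scene')[60:220,280:480]
cv2.imwrite('pics/d2.png',cv2.resize(b,(700,560),interpolation=cv2.INTER_CUBIC)[:,:,::-1])"
```

```text
[358.18051497 150.89858233]
[359.82063376 125.68740412]
[372.84860936 161.66531649] [345.43749442 178.10039258]
```

View pics/d2.png

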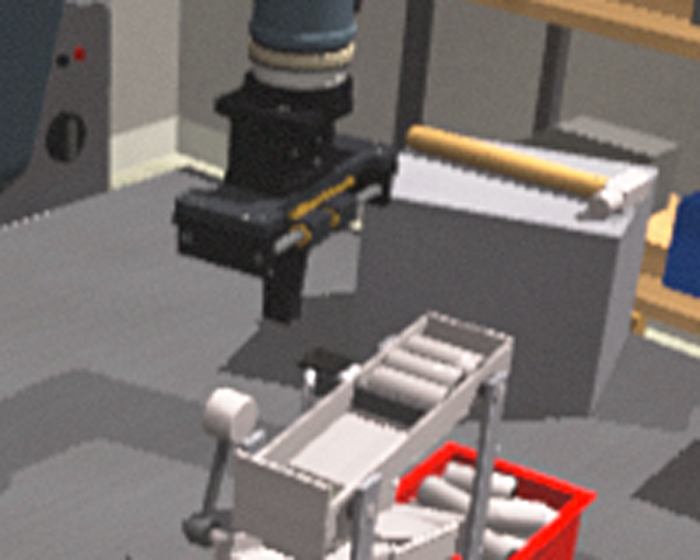

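The scene view shows the fingertip at (360,150), the black pad at (376,163) and the weight at (345,177), all where predicted. Descending, then pushing right.

Request:
{"method": "carry_out", "body": {
  "commands": [
    [[0, 31, -2, 2, -1.5], [0, 30, -1, 1, 0], [0, 3, 0, 0, 0], [0, 0, -15, 0, 0], [0, 0, -15, 0, 0], [0, 0, 0, 0, 0]]
  ]
}}

```text
time: 3.13
position: [0.5438, 0.0724, 0.2489]
tool_rot: [-0.081, 0.691, 0.072, 0.715]
ft_force: [1.1, 0.4, -0.5]
grip_width: 0.0004
```

```bash
python3 -c "
from fit import *
delta((-.088,.020,.228))"
```

```text
t 3.13 pos [0.544 0.072 0.249] F [ 1.1  0.4 -0.5] grip 0.0
tool delta mm [ 20.7 -31.4 -22.5] twist deg 3.9 x-axis [ 0.035 -0.009 -0.999]
feeder pos [-68.4  53.2 248.9]
```

```bash
python3 -c "
from fit import *
o=robot.get_obs();print(o['q'].round(3),o['joint_velocities'].round(2),o['moment'])"
```

```text
[-0.068  0.379  1.619 -0.007  1.108 -1.853] [ 0.04 -0.04 -0.03  0.03  0.04  0.02] [ 0.02832937  0.00071203 -0.0443164 ]
```

Request:
{"method": "carry_out", "body": {
  "commands": [
    [[0, 0, 0, 0, 0]]
  ]
}}

```text
time: 3.22
position: [0.545, 0.0726, 0.2513]
tool_rot: [-0.081, 0.69, 0.072, 0.716]
ft_force: [0.0, 0.6, -0.3]
grip_width: 0.0004
```

```bash
python3 -c "
from fit import *
o=robot.get_obs();print(o['q'].round(3),o['joint_velocities'].round(2))
delta((-.088,.070,.228))"
```

```text
[-0.068  0.377  1.616 -0.007  1.11  -1.852] [-0.01 -0.03 -0.04 -0.01  0.02 -0.  ]
t 3.22 pos [0.545 0.073 0.251] F [ 0.   0.6 -0.3] grip 0.0
tool delta mm [ 22.3  18.5 -20.6] twist deg 3.8 x-axis [ 0.039 -0.008 -0.999]
feeder pos [-67.1  53.3 251.3]
```

```bash
python3 -c "
from fit import *
import cv2
b=robot.camera('scene')[100:230,280:440]
cv2.imwrite('pics/d3.png',cv2.resize(b,(738,600),interpolation=cv2.INTER_CUBIC)[:,:,::-1])
o=robot.get_obs();print(o['q'].round(3),o['joint_torque'].round(2),o['time'])
delta((-.088,.083,.228))"
```

```text
[-0.067  0.376  1.615 -0.007  1.109 -1.852] [ -0.1  -35.41 -16.4   -0.05   0.06  -0.  ] 3.2667
t 3.27 pos [0.546 0.073 0.252] F [0.7 0.1 0.1] grip 0.0
tool delta mm [ 22.4  31.6 -20.2] twist deg 3.9 x-axis [ 0.04  -0.009 -0.999]
feeder pos [-66.6  53.2 251.7]
```

View pics/d3.png

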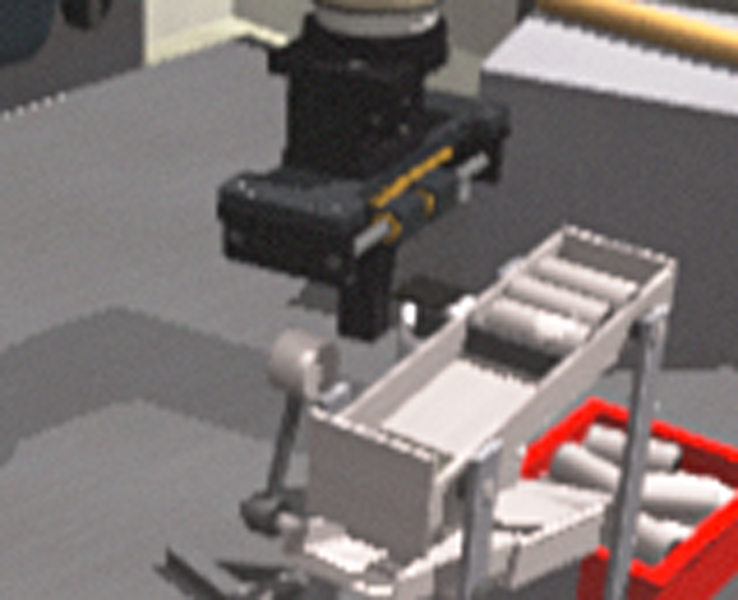

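The fingertip, at crop (365,330), is still above the cheek beside the weight. Nothing has been touched. The arm just tracked that call badly, so I'll correct with smaller steps.

Request:
{"method": "carry_out", "body": {
  "commands": [
    [[0, 0, 15, -10, -2], [0, 0, 15, -10, -2], [0, 0, 0, 0, 0]]
  ]
}}

```text
time: 3.52
position: [0.5181, 0.1003, 0.2534]
tool_rot: [-0.108, 0.684, 0.098, 0.715]
ft_force: [-0.5, -0.6, 0.4]
grip_width: 0.0002
```

```bash
python3 -c "
from fit import *
delta((-.088,.083,.228));print(robot.get_obs()['joint_velocities'].round(3))"
```

```text
t 3.52 pos [0.518 0.1   0.253] F [-0.5 -0.6  0.4] grip 0.0
tool delta mm [25.4 -1.3  0.3] twist deg 8.2 x-axis [ 0.045 -0.008 -0.999]
feeder pos [-89.6  84.6 253.4]
[ 0.001 -0.006 -0.03  -0.017 -0.015  0.008]
```

Request:
{"method": "carry_out", "body": {
  "commands": [
    [[0, 9, -1, 0, 4], [0, 9, 0, 0, 4], [0, 8, 0, 0, 0], [0, 0, 0, 0, 0]]
  ]
}}

```text
time: 3.85
position: [0.5165, 0.104, 0.2287]
tool_rot: [-0.059, 0.688, 0.052, 0.721]
ft_force: [-0.6, 0.9, 0.6]
grip_width: 0.0007
```

```bash
python3 -c "
from fit import *
delta((-.088,.083,.228))"
```

```text
t 3.85 pos [0.516 0.104 0.229] F [-0.6  0.9  0.6] grip 0.001
tool delta mm [ 0.9 -5.5  2.6] twist deg 0.5 x-axis [ 0.048 -0.007 -0.999]
feeder pos [-90.7  88.5 228.7]
```

Request:
{"method": "carry_out", "body": {
  "commands": [
    [[0, 0, -12, 1, 0], [0, 0, -12, 1, 0], [0, 0, -10, 0, 0], [0, 0, -10, 0, 0], [0, 0, 0, 0, 0]]
  ]
}}

```text
time: 4.27
position: [0.5245, 0.0616, 0.2296]
tool_rot: [-0.063, 0.688, 0.056, 0.721]
ft_force: [-0.4, -0.7, -0.3]
grip_width: 0.0006
```

```bash
python3 -c "
from fit import *
delta((-.088,.020,.228))"
```

```text
t 4.27 pos [0.525 0.062 0.23 ] F [-0.4 -0.7 -0.3] grip 0.001
tool delta mm [  2.  -25.4   0.4] twist deg 1.1 x-axis [ 0.046 -0.006 -0.999]
feeder pos [-89.   45.4 229.6]
```

Request:
{"method": "carry_out", "body": {
  "commands": [
    [[0, 1, -10, 0, 0], [0, 0, -10, 0, 0], [0, 0, -10, 0, 0], [0, 0, 0, 0, 0], [0, 0, 0, 0, 0], [0, 0, 0, 0, 0]]
  ]
}}

```text
time: 4.77
position: [0.5303, 0.028, 0.2293]
tool_rot: [-0.063, 0.688, 0.056, 0.721]
ft_force: [-0.6, -0.1, 0.7]
grip_width: 0.0004
```

```bash
python3 -c "
from fit import *
delta((-.088,.060,.29))
import cv2
b=robot.camera('scene')[100:230,280:440]
cv2.imwrite('pics/d4.png',cv2.resize(b,(738,600),interpolation=cv2.INTER_CUBIC)[:,:,::-1])"
```

```text
t 4.77 pos [0.53  0.028 0.229] F [-0.6 -0.1  0.7] grip 0.0
tool delta mm [-61.3  47.8   4. ] twist deg 1.1 x-axis [ 0.047 -0.006 -0.999]
feeder pos [-88.3  11.3 229.3]
```

View pics/d4.png

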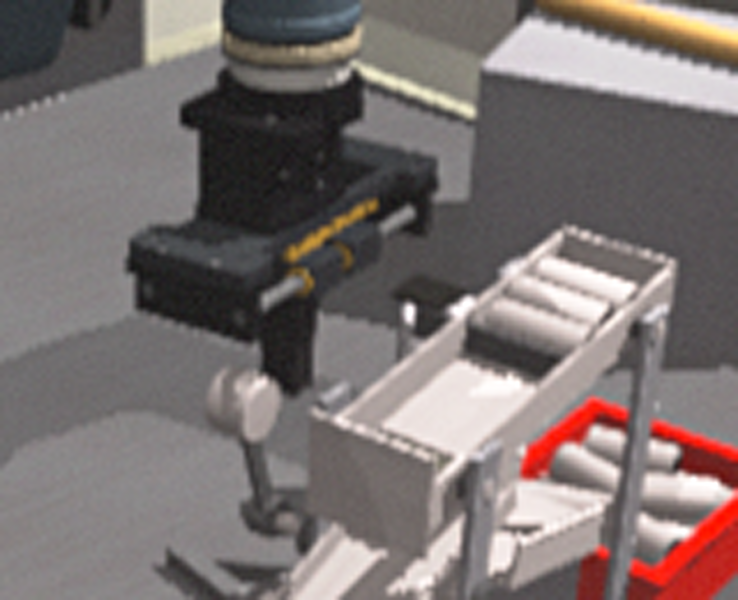

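The gate has dropped to its right stop: the weight now leans right at crop (245,403) and the trough tilts into the right chute. Next: back off, up, and over the pad.

Request:
{"method": "carry_out", "body": {
  "commands": [
    [[0, 0, 15, 0, 0], [0, -25, 15, 0, 0], [0, -25, 18, 2, 0], [0, -4, 25, 4, 0], [0, 0, 25, 4, 0], [0, 0, 20, 3, 1], [0, 0, 0, 0, 0]]
  ]
}}

```text
time: 5.4
position: [0.5196, 0.1528, 0.2844]
tool_rot: [-0.055, 0.689, 0.05, 0.721]
ft_force: [0.2, -0.3, -0.1]
grip_width: 0.0004
```

```bash
python3 -c "
from fit import *
delta((-.074,.135,.255))"
```

```text
t 5.4 pos [0.52  0.153 0.284] F [ 0.2 -0.3 -0.1] grip 0.0
tool delta mm [29.6 -1.   5. ] twist deg -0.1 x-axis [ 0.045 -0.004 -0.999]
feeder pos [-80.3 136.3 284.4]
```

Request:
{"method": "carry_out", "body": {
  "commands": [
    [[0, 15, -1, 3, 0], [0, 14, 0, 2, 0], [0, 8, 0, 0, 0], [0, 8, 0, 0, 0], [0, 7, 0, 0, 0], [0, 5, 0, 0, 0]]
  ]
}}

```text
time: 5.9
position: [0.5276, 0.1545, 0.2283]
tool_rot: [-0.057, 0.687, 0.052, 0.722]
ft_force: [-2.7, 2.1, 4.5]
grip_width: 0.0002
```

```bash
python3 -c "
from fit import *
delta((-.074,.135,.224))"
```

```text
t 5.9 pos [0.528 0.155 0.228] F [-2.7  2.1  4.5] grip 0.0
tool delta mm [ 4.2 -1.8 -2.1] twist deg 0.3 x-axis [ 0.05  -0.003 -0.999]
feeder pos [-72.1 136.8 228.3]
```

Request:
{"method": "carry_out", "body": {
  "commands": [
    [[0, 4, -1, -1, 0], [0, 3, 0, 0, 0], [0, 2, 0, 0, 0], [0, 2, 0, 0, 0], [0, 2, 0, 0, 0], [0, 2, 0, 0, 0], [0, 2, 0, 0, 0], [0, 2, 0, 0, 0]]
  ]
}}

```text
time: 6.57
position: [0.5277, 0.1544, 0.2257]
tool_rot: [-0.055, 0.684, 0.053, 0.726]
ft_force: [-4.6, 0.7, 13.3]
grip_width: 0.0002
```

```bash
python3 -c "
from fit import *
delta((-.074,.135,.224))"
```

```text
t 6.57 pos [0.528 0.154 0.226] F [-4.6  0.7 13.3] grip 0.0
tool delta mm [ 1.6 -1.7 -2. ] twist deg 0.2 x-axis [ 0.059  0.003 -0.998]
feeder pos [-72.1 136.7 225.7]
```

Bottomed out at 13 N. Holding there.

Request:
{"method": "carry_out", "body": {
  "commands": [
    [[0, 2, 0, 0, 0], [0, 2, 0, 0, 0], [0, 1, 0, 0, 0], [0, 2, 0, 0, 0], [0, 1, 0, 0, 0], [0, 2, 0, 0, 0], [0, 2, 0, 0, 0], [0, 2, 0, 0, 0]]
  ]
}}

```text
time: 7.23
position: [0.5277, 0.1544, 0.2258]
tool_rot: [-0.053, 0.681, 0.054, 0.729]
ft_force: [-4.6, 1.2, 13.6]
grip_width: 0.0004
```

Request:
{"method": "carry_out", "body": {
  "commands": [
    [[0, 2, 0, 0, 0], [0, 2, 0, 0, 0], [0, 1, 0, 0, 0], [0, 2, 0, 0, 0], [0, 1, 0, 0, 0], [0, 2, 0, 0, 0], [0, 2, 0, 0, 0], [0, 2, 0, 0, 0]]
  ]
}}

```text
time: 7.9
position: [0.5277, 0.1543, 0.2258]
tool_rot: [-0.052, 0.678, 0.054, 0.732]
ft_force: [-5.1, -0.0, 14.0]
grip_width: 0.0006
```

```bash
python3 -c "
from fit import *
delta((-.074,.135,.224))
import cv2
b=robot.camera('scene')[130:360,230:460]
cv2.imwrite('pics/d5.png',cv2.resize(b,(600,600),interpolation=cv2.INTER_CUBIC)[:,:,::-1])"
```

```text
t 7.9 pos [0.528 0.154 0.226] F [-5.1 -0.  14. ] grip 0.001
tool delta mm [ 1.6 -1.7 -2. ] twist deg 0.1 x-axis [ 0.076  0.009 -0.997]
feeder pos [-72.1 136.7 225.8]
```

View pics/d5.png

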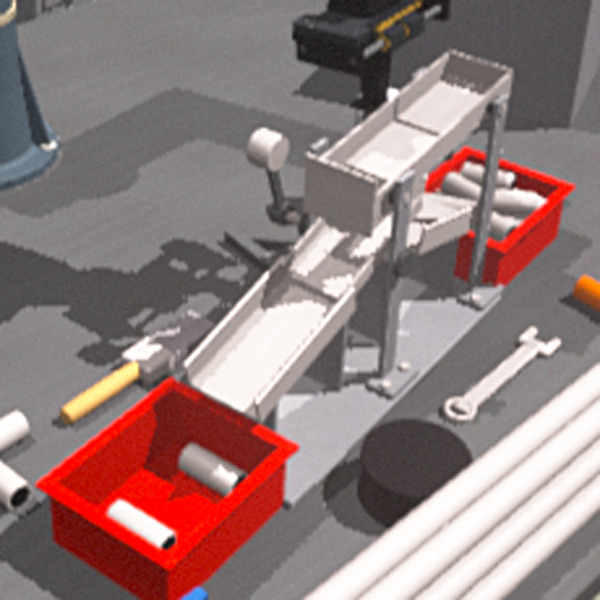

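The tray is empty and the gate is on the right stop. Two tubes show in the bin at crop (210,467) and (142,524), and the third may be hidden by a wall or on the gate. I'll release and check from the top camera.

Request:
{"method": "carry_out", "body": {
  "commands": [
    [[0, -8, 0, 0, 0], [0, -15, 0, 0, 0], [0, -25, 0, 0, 0], [0, -35, 0, 0, 0], [0, -35, 0, -10, 0], [0, -20, 0, -20, 0], [0, 0, 0, 0, 0]]
  ]
}}

```text
time: 8.53
position: [0.4883, 0.1451, 0.3667]
tool_rot: [-0.053, 0.677, 0.052, 0.733]
ft_force: [0.3, 0.1, -0.4]
grip_width: 0.0004
```

```bash
python3 -c "
from fit import *
delta((-.074,.135,.224))
import cv2
b=robot.camera('top')[120:220,280:450]; c=robot.camera('scene')[130:360,230:460]
cv2.imwrite('pics/d6.png',np.hstack([cv2.resize(b,(425,250),interpolation=cv2.INTER_CUBIC),cv2.resize(c[:160],(360,250),interpolation=cv2.INTER_CUBIC)])[:,:,::-1])"
```

```text
t 8.53 pos [0.488 0.145 0.367] F [ 0.3  0.1 -0.4] grip 0.0
tool delta mm [145.3   2.6  27.1] twist deg -0.0 x-axis [ 0.079  0.005 -0.997]
feeder pos [-112.5  133.4  366.7]
```

View pics/d6.png

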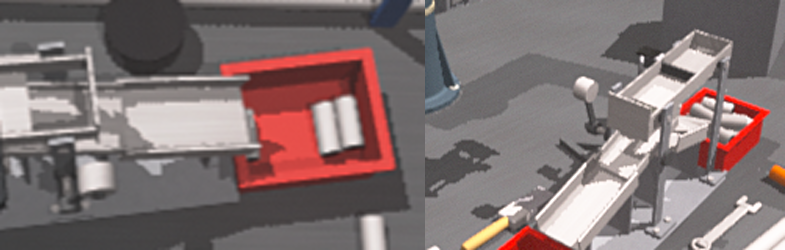

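All three tubes are in the bin: two at crop (325,127) and (348,122), and the third partly under the chute end at (250,135). The stop is up and the gate is on the right. I'll check that nothing moves between frames, then hand in.

Request:
{"method": "carry_out", "body": {
  "commands": [
    [[0, -2, 0, 0, 0], [0, 0, 0, 0, 0], [0, 0, 0, 0, 0], [0, 0, 0, 0, 0], [0, 0, 0, 0, 0], [0, 0, 0, 0, 0], [0, 0, 0, 0, 0], [0, 0, 0, 0, 0]]
  ]
}}

```text
time: 9.3
position: [0.4893, 0.1442, 0.3574]
tool_rot: [-0.053, 0.683, 0.051, 0.727]
ft_force: [0.2, 0.2, -0.1]
grip_width: 0.0007
```

```bash
python3 -c "
from fit import *
import cv2
g=lambda n,s:cv2.GaussianBlur(robot.camera(n)[s],(5,5),0).astype(int)
for n,s in(('top',np.s_[135:200,365:440]),('scene',np.s_[270:360,240:350])):
    a=g(n,s);[robot.camera(n) for _ in range(8)];b=g(n,s);print(n,abs(a-b).max())
delta((-.074,.135,.224));print(robot.hand_in())"
```

```text
top 1
scene 8
t 10.3 pos [0.489 0.144 0.358] F [-0.2 -0.4 -0.3] grip 0.001
tool delta mm [135.9   3.7  28.9] twist deg -0.1 x-axis [ 0.064  0.003 -0.998]
feeder pos [-111.5  132.3  357.8]
the job is handed in; nothing more can be done
None
```

The job is handed in, at about 10 s of the 43 s allowed. I rocked the gate over to its right stop with the closed fingertips, pressed the stop pad to its bottom (13–14 N) for about 2 s, then let go and backed away.

**Last checks:**
- **Gate and tray:** the pictures show the gate on its right stop, the tray empty and the stop up again.
- **Tubes:** all three are in the right bin, though the third is partly hidden under the chute end.
- **At rest:** over about 0.5 s the top view of the bin did not change. The scene view showed a brightness change of at most 8, which I took for noise but did not look into.
- **Robot:** it was clear of everything, with the force reading near zero.

**Off-plan:**
- On the first descent the arm strayed about 20 mm and tilted slightly. It touched nothing, and I corrected it in smaller steps.
- I viewed 11 pictures, one over the budget of 10.

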